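Sweep loose onyx beads from under a glass shelf into the soap dish

ROBOT

A 6-joint arm with a two-finger parallel gripper is mounted at the origin on the work surface. World frame = base frame: x ahead of the robot, y to its left, z up, the work surface at z = 0. Lengths are in m, angles in rad, forces in N, time in s.
With the tool pointing down it reaches from about 0.375 to 0.925 m from the base axis. Payload 5.7 kg.
Tool frame: the origin (TCP) lies midway between the tips of the shut fingers; the grasp point (between the pads) lies 19 mm behind it; z points along the fingers, y is the line along which they close (so a half turn about z gives the same grasp; the last joint's range is limited). The gripper opens to 88 mm and grips with 3 to 60 N. Pads are 20 mm wide; open, the fingers measure 115 mm over their backs; the gripper's body (75 mm by 178 mm) begins 61 mm behind the grasp point.
Start: joints at [1.031, 0.359, 1.51, -0, 1.272, -0.115], TCP at [0.247, 0.547, 0.223] pointing down, gripper open.
Joint ranges: [-2.97, 2.97], [-1.01, 2.36], [0.21, 2.38], [-0.96, 4.11], [0.2, 2.71], [-2.98, 2.98]. Speed limits (rad/s): [2.39, 2.39, 3.14, 3.14, 3.14, 3.14].

INTERFACE

Orientations are given as a unit quaternion [x, y, z, w].
In Python, from bench import move_ptp, servo_line, goto_joints, move_gripper, sleep, inverse_kinematics, capture, PlanningError, close_job, spot_in, silhouettes, current_clock, current_joint_pos, current_qvel, current_joint_torque, current_position, current_orientation, current_force, current_torque, current_finger_gap, current_grip_force gives the robot as it stands. Calls block until the motion is done:
- move_ptp(position, orientation): joint-space move of the TCP to a pose.
- servo_line(position, orientation=None, rate=0.15, contact_N=None): straight line of the TCP; orientation=None keeps the orientation; rate is the mean speed in m/s. With contact_N (N) it stops when the force on the tool has changed by that much, and returns True; else False.
- goto_joints(angles): joint-space move.
- move_gripper(opening): finger opening in m; the grip force is fixed at half the most; returns when the fingers have stopped.
- sleep(seconds).
- inverse_kinematics(position, orientation): joint angles nearest the present ones, or None.
- capture(name): name is "scene" or "top" or "wrist"; returns a dict with "image" (420x560x3 uint8, blue, green, red), "range_z" (420x560 float32, m along the optical axis (not along the pixel's ray), 0 where there is no reading), "intrinsics" (3x3 intrinsics, pixels), "R" (3x3) and "t" (3): a world point X has camera coordinates R X + t. Camera axes: x right, y down, z forward; pixel columns grow to the right and rows downward; lengths in m; the calibration is good to about 2 mm. The wrist camera is an equidistant fisheye: a pixel r from the principal point sees the ray r / f radians off the axis. A picture is of the moment at which its call begins.
A pose or a line that the arm cannot do raises PlanningError and nothing moves.
- close_job(): hands the job in; it is judged then, once.
Trained networks look in the newest picture that a camera, given by its name, has taken for a name from the list of things; names that differ only in an ending like _2 or _b are one class to them, and where a whole thing is asked for, a point or a joint stands for the part that bears it (a point fixed in the world has none). Each returns a list of dicts, best first, with "conf" (0 to 1); they miss things now and then, are a little off and sometimes report something else, mostly with a low value. They report only what shows in the picture. A call takes as long as a camera call.
- spot_in(camera, query): "xy" ([column, row] in pixels, amid what is visible of it).
- silhouettes(camera, query): "region" (420x560 bool, what is visible of it) and "xy" ([column, row] in pixels, amid what is visible of it).
Readings, each from a call of its own:
- current_clock(): time.
- current_joint_pos(): joint angles.
- current_qvel(): joint speeds.
- current_joint_torque(): joint torques, N m.
- current_position(): TCP position.
- current_orientation(): TCP orientation.
- current_force(): force on the tool from outside, world axes, zero at the start.
- current_torque(): the same for the moment, N m.
- current_finger_gap(): finger opening in m.
- current_grip_force(): force on a finger pad.
Only numpy, scipy, OpenCV 4.12 (cv2) and the standard library are available. Lean on these libraries where they do the work, as an engineer would, in place of code of your own. Each camera call takes 0.05 s, during which the arm holds its last target. There are 200 camera calls.

TASK

Three onyx beads have slid back on the board of the little wooden stand, to and under its glass shelf. Take the T-shaped mirror squeegee out of its rest, reach in under the glass with it and sweep all three beads forward off the front edge of the board into the white soap dish below, moving the beads with the squeegee only and not with the gripper. Then stand the squeegee back upright, fully down in its rest, without knocking the glass shelf, shifting the dish or disturbing the other things on the table.

Things in the scene. Friction and masses are not known exactly. Their poses are not given: they have to be found in the camera images.
- stand: Fixed dark wooden stand. Origin: centre of its underside, on the table; x from its front (robot's side) to its back, y to its left, z up. Its level board spans x -70 to +70 mm, 160 mm wide, top 50 mm above the table. Both sides have rails 10 mm high, with posts 12 mm thick up to the glass at x = -6 and +64 mm, 136 mm clear between them; a lip 10 mm high closes the back from x = 62 mm. The glass covers x -12 to +70 mm.
- board_front (a point): Middle of the board's front edge (which has no lip), at the board's top; axes as the stand's.
- glass_shelf: Clear glass shelf plate of the stand, 82 mm (x) by 176 mm (y) by 8 mm thick, fixed. Origin: centre of its underside, 140 mm above the board's top; its front edge is 41 mm towards the robot from the origin. A small cream jar stands on its rear part. Must not be knocked (over 10 N).
- dish: Loose white porcelain soap dish, an open rectangular tray 96 mm (x) by 156 mm (y) by 32 mm high, walls and floor 6 mm thick, 0.45 kg. Origin: centre of its underside; axes nearly as the stand's. It stands on the table close against the front of the stand, its rim 18 mm lower than the board, so that what goes over the front edge drops into it.
- bead1_center (a point): Centre of onyx bead 1, a loose flat-lying disc 24 mm in diameter and 15 mm high, about 18 g, marble-like, on the board: it lies under the glass or its front edge, or up to 4 mm in front of that. Bead 2 always lies the deepest, near the middle.
- bead2_center (a point): Centre of onyx bead 2, a loose flat-lying disc 24 mm in diameter and 15 mm high, about 18 g, marble-like, on the board: it lies under the glass or its front edge, or up to 4 mm in front of that. Bead 2 always lies the deepest, near the middle.
- bead3_center (a point): Centre of onyx bead 3, a loose flat-lying disc 24 mm in diameter and 15 mm high, about 18 g, marble-like, on the board: it lies under the glass or its front edge, or up to 4 mm in front of that. Bead 2 always lies the deepest, near the middle.
- squeegee_grip (a point): Point on the axis of the squeegee's square handle (18 by 18 mm), 220 mm above the foot, 30 mm below the handle's top; a good place to grip. z points up the handle, y along the blade bar. It stands in its rest, may lean up to 4 degrees, and is the same both ways round.
- squeegee_foot (a point): Middle of the underside of the squeegee's blade bar; axes as for squeegee_grip. The bar is 88 mm long (y), 24 mm thick (x), 34 mm high; its underside is a half-round of 12 mm radius along y, so that it rests alike on a surface at any tilt about y.
- rest: Fixed white rest, a trough 124 mm (y) by 70 mm (x): a V-shaped concave floor centres the half-round blade bar; a slot 26.4 mm (x) by 91 mm (y) holds it upright up to 40 mm above the table; above that, up to 54 mm, a mouth flares at 45 degrees by about 12 mm each way in x and 8 mm each way in y. Origin: centre of its underside; z up.
- rest_seat (a point): Where squeegee_foot is when the squeegee is fully seated in its rest, about 12 mm above the table; axes as the rest's (blade bar along y).
- bangle1: Bystander: green glass bangle, 68 mm across, 8 mm high, lying flat; origin centre of underside.
- bangle2: Bystander: its twin.
- clip: Bystander: chrome hair clip, 70 by 14 by 11 mm, lying to the right of the stand (robot's view), lengthwise along its x; origin centre of underside.
- case: Bystander: black spectacle case, 155 by 58 by 36 mm; origin centre of underside.
- jar: Bystander: small cream jar, 48 mm across, 42 mm high, on the rear part of the glass shelf; origin centre of underside.
- scent: Bystander: scent bottle 44 mm across, 100 mm high; origin centre of underside.
- carousel_rim (a point): Bystander: a point on the rim of the revolving lipstick carousel (116 mm across, 120 mm high; it turns easily), 55 mm out from its axis; x points outward from the axis. It stands on the opposite side of the table from the squeegee.
- squeegee: The squeegee as a whole: loose, a T of a handle on a blade bar, 250 mm tall, about 90 g; origin at its foot (same point as squeegee_foot).
- bead1: Bead 1 as a whole; origin at the centre of its underside.
- bead2: Bead 2 as a whole; origin at the centre of its underside.
- bead3: Bead 3 as a whole; origin at the centre of its underside.

How it is judged:
On the way, in this order (a step that is already met when the one before it is completed fails the run):
1. the squeegee is lifted out of its rest (height (world z) of squeegee_foot above 0.06 m), for 0.1 s.
2. the squeegee's blade is down on the board under the glass, at bead 2's depth or beyond (x of squeegee_foot in the frame of stand between 0 and 0.07 m and y of squeegee_foot in the frame of stand between -0.07 and 0.07 m and z of squeegee_foot in the frame of stand below 0.062 m), for 0.05 s.
3. all three beads are in the dish (x of bead1_center in the frame of dish between -0.043 and 0.043 m and y of bead1_center in the frame of dish between -0.073 and 0.073 m and z of bead1_center in the frame of dish between 0.004 and 0.032 m and x of bead2_center in the frame of dish between -0.043 and 0.043 m and y of bead2_center in the frame of dish between -0.073 and 0.073 m and z of bead2_center in the frame of dish between 0.004 and 0.032 m and x of bead3_center in the frame of dish between -0.043 and 0.043 m and y of bead3_center in the frame of dish between -0.073 and 0.073 m and z of bead3_center in the frame of dish between 0.004 and 0.032 m), for 0.2 s.
At the end, for the whole second after the job is handed in: All beads lie inside the dish, below its rim; the dish is level, within 25 mm of its start; the squeegee stands in its rest, foot within 8 mm of the seat sideways and 6 mm in height, upright within 8 degrees; bystanders are within 20 mm of their starts (all of step 3 and linear speed of dish below 0.02 m/s and horizontal distance between squeegee_foot and rest_seat below 0.008 m and height (world z) of squeegee_foot below 0.018 m and angle between squeegee_grip's own z axis and vertical below 0.14 rad and angle between dish's own z axis and vertical below 0.05 rad and distance of dish from where it was at the start of the episode below 0.025 m and distance of each of carousel_rim, bangle1, bangle2, clip, case, jar, scent from where it was at the start of the episode below 0.02 m); the robot touches nothing.
It fails at once if a bead is touched by the gripper or arm (over 0.5 N) (contact force between any of the fingers, the arm and bead1 above 0.5 N or contact force between any of the fingers, the arm and bead2 above 0.5 N or contact force between any of the fingers, the arm and bead3 above 0.5 N).
It fails at once if the glass shelf is knocked (over 10 N) by the squeegee or the robot (contact force between any of squeegee, the fingers, the arm and glass_shelf above 10 N).
It fails at once if the dish is shifted more than 25 mm (distance of dish from where it was at the start of the episode above 0.025 m).
It fails at once if a bystander is moved more than 20 mm (distance of any of bangle1, bangle2, clip, case, jar, scent, carousel_rim from where it was at the start of the episode above 0.02 m).
It also fails if it takes over 54 s, if anything falls off the work surface, if the arm or the gripper's body presses on something with over 40 N, if the wrist force passes 120 N, or if a joint passes its speed limit or range.

## Working session

There is one attempt and no reset: what is moved stays moved. The work goes in short steps, each a Python script; the robot and the scene stay as the last script left them, time stands still between calls to the robot, and variables do not carry over. Pictures are saved under pics/ and viewed, at most 10 in all, crops included, and the job is handed in when it is done.

```bash
mkdir -p pics; ls; cat > h.py <<'E'
import numpy as np, cv2
from bench import *
from scipy.spatial.transform import Rotation as Rot
def cloud(c):
    z=c["range_z"]; K=c["intrinsics"]; v,u=np.mgrid[:420,:560]
    P=np.stack([(u-K[0,2])/K[0,0]*z,(v-K[1,2])/K[1,1]*z,z],-1)
    return (P-c["t"])@c["R"]   # R^T (P-t)
E
python3 - <<'E'
from h import *
for n in("scene","top"):
    c=capture(n); cv2.imwrite(f"pics/{n}0.png",c["image"]); W=cloud(c)
    print(n,"cam",(-c["R"].T@c["t"]).round(3),c["R"].round(2).tolist())
    for q in("stand","glass_shelf","dish","bead1","bead2","bead3","squeegee","rest","bangle1","clip","case","scent","jar","carousel_rim"):
        for d in silhouettes(n,q)[:3]:
            if d["conf"]<.3: continue
            m=d["region"]&(c["range_z"]>0); p=W[m]
            if len(p): print(q,round(d["conf"],2),np.round(d["xy"]),m.sum(),np.median(p,0).round(3),np.percentile(p,2,0).round(3),np.percentile(p,98,0).round(3))
E
```

```text
pics
scene cam [0.331 0.53  0.95 ] [[-0.86, -0.51, 0.0], [-0.42, 0.71, -0.56], [0.28, -0.48, -0.83]]
stand 0.66 [263. 216.] 6557 [0.63  0.069 0.061] [ 0.555 -0.032  0.007] [0.697 0.132 0.202]
glass_shelf 0.65 [255. 190.] 2369 [0.648 0.067 0.2  ] [ 0.613 -0.036  0.173] [0.698 0.134 0.202]
glass_shelf 0.51 [392. 140.] 823 [ 0.483 -0.266  0.136] [ 0.47  -0.311  0.042] [ 0.501 -0.233  0.264]
dish 0.74 [388. 139.] 772 [ 0.483 -0.265  0.134] [ 0.47  -0.307  0.042] [ 0.501 -0.232  0.264]
dish 0.67 [315. 264.] 2979 [0.505 0.061 0.009] [ 0.454 -0.015  0.002] [0.552 0.139 0.035]
bead1 0.63 [272. 240.] 95 [0.599 0.092 0.066] [0.59  0.08  0.056] [0.61  0.101 0.07 ]
bead1 0.53 [284. 214.] 87 [0.612 0.018 0.066] [0.602 0.004 0.054] [0.622 0.026 0.07 ]
bead1 0.53 [270. 223.] 96 [0.627 0.046 0.066] [0.617 0.031 0.054] [0.639 0.055 0.07 ]
bead2 0.63 [272. 240.] 95 [0.599 0.092 0.066] [0.59  0.08  0.056] [0.61  0.101 0.07 ]
bead2 0.53 [284. 214.] 87 [0.612 0.018 0.066] [0.602 0.004 0.054] [0.622 0.026 0.07 ]
bead2 0.53 [270. 223.] 96 [0.627 0.046 0.066] [0.617 0.031 0.054] [0.639 0.055 0.07 ]
bead3 0.
[... 2755 characters left out ...]
16. 210.] 1 [0.614 0.274 0.012] [0.614 0.274 0.012] [0.614 0.274 0.012]
clip 0.54 [166. 198.] 208 [0.64  0.413 0.067] [0.624 0.401 0.006] [0.661 0.429 0.101]
clip 0.45 [369. 214.] 105 [ 0.592 -0.202  0.007] [ 0.561 -0.211 -0.003] [ 0.626 -0.197  0.014]
scent 0.81 [162. 202.] 259 [0.641 0.414 0.065] [ 0.623  0.402 -0.001] [0.666 0.456 0.101]
scent 0.72 [285. 196.] 2833 [0.625 0.057 0.195] [ 0.557 -0.033  0.044] [0.693 0.129 0.201]
jar 0.56 [300. 183.] 286 [0.661 0.006 0.238] [ 0.641 -0.015  0.195] [0.684 0.028 0.243]
jar 0.41 [296. 204.] 50 [0.612 0.018 0.063] [0.603 0.006 0.047] [0.621 0.027 0.067]
carousel_rim 0.71 [198. 258.] 1213 [0.465 0.321 0.037] [0.412 0.274 0.022] [0.516 0.378 0.118]
```

View pics/scene0.png

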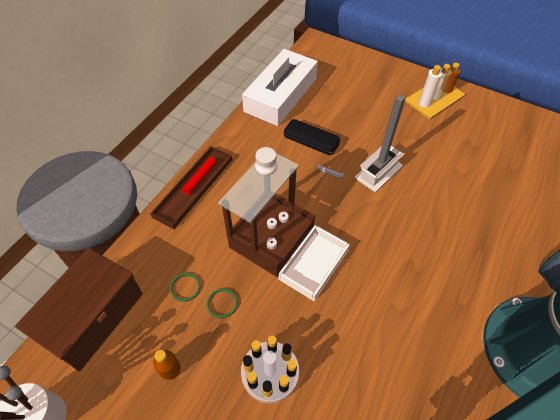

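```bash
python3 - <<'E'
from h import *
for n in("scene","top"):
    c=capture(n); W=cloud(c)
    def rect(m,l):
        p=W[m&(c["range_z"]>0)][:,:2].astype(np.float32)
        if len(p)>5:
            r=cv2.minAreaRect(p); print(n,l,len(p),np.round(r[0],4),np.round(r[1],4),round(r[2],2))
            return p
    X,Y,Z=W[...,0],W[...,1],W[...,2]
    rect((Z>.193)&(Z<.205)&(X>.59)&(X<.72)&(Y>-.06)&(Y<.16),"glass top")
    rect((Z>.04)&(Z<.058)&(X>.43)&(X<.54)&(Y>-.35)&(Y<-.19),"rest")
    rect((Z>.075)&(Z<.28)&(X>.43)&(X<.54)&(Y>-.35)&(Y<-.19),"handle")
    for a in(.08,.12,.16,.2,.24):
        m=(Z>a-.02)&(Z<a+.02)&(X>.44)&(X<.54)&(Y>-.33)&(Y<-.2); p=W[m]
        if len(p):print(a,p.mean(0).round(4),p.min(0).round(4),p.max(0).round(4))
    rect((Z>.257)&(X>.43)&(X<.54)&(Y>-.35)&(Y<-.19),"handletop")
    rect((Z>.025)&(Z<.04)&(X>.44)&(X<.555)&(Y>-.05)&(Y<.17),"dish")
    m=(Z>.044)&(Z<.056)&(X>.53)&(X<.62)&(Y>-.05)&(Y<.15); rect(m,"board")
    # board front edge line fit
    p=W[m]; ys=np.arange(-.015,.11,.008); e=[(y,np.sort(p[abs(p[:,1]-y)<.005][:,0])[:2].mean()) for y in ys if (abs(p[:,1]-y)<.005).sum()>3]
    print("edge",np.polyfit(*np.array(e).T,1),np.round(e[len(e)//2],4))
E
```

```text
scene glass top 2341 [0.6547 0.0469] [0.1772 0.0833] 86.03
scene rest 639 [ 0.4848 -0.2736] [0.1185 0.0617] 76.72
scene handle 582 [ 0.4835 -0.2714] [0.0207 0.0189] 64.83
0.08 [ 0.4833 -0.267   0.0795] [ 0.4465 -0.3052  0.0603] [ 0.515  -0.2572  0.0996]
0.12 [ 0.4831 -0.2664  0.1205] [ 0.4742 -0.2782  0.1003] [ 0.4941 -0.261   0.1398]
0.16 [ 0.4833 -0.2667  0.1603] [ 0.4745 -0.2776  0.1402] [ 0.4944 -0.2599  0.1797]
0.2 [ 0.4833 -0.2664  0.2006] [ 0.4741 -0.2788  0.1808] [ 0.4941 -0.2611  0.2199]
0.24 [ 0.4833 -0.2664  0.2407] [ 0.4746 -0.2788  0.2201] [ 0.4946 -0.2592  0.2599]
scene handletop 64 [ 0.484  -0.2717] [0.0187 0.0168] 69.72
scene dish 682 [0.5066 0.0592] [0.1592 0.1015] 86.3
scene board 1313 [0.5856 0.0541] [0.1579 0.0679] 89.75
edge [0.06917737 0.55261839] [0.049  0.5561]
top glass top 1722 [0.6544 0.0478] [0.1759 0.0826] 85.9
top rest 583 [ 0.4842 -0.2723] [0.1171 0.0606] 76.44
top handle 180 [ 0.4837 -0.2715] [0.019  0.0177] 73.0
0.08 [ 0.485  -0.2641  0.0799] [ 0.4752 -0.2708  0.0625] [ 0.4928 -0.2616  0.0992]
0.12 [ 0.4853 -0.2637  0.1215] [ 0.476  -0.2675  0.101 ] [ 0.493  -0.2615  0.1399]
0.16 [ 0.4841 -0.2648  0.1601] [ 0.4739 -0.2761  0.1415] [ 0.4933 -0.2607  0.18  ]
0.2 [ 0.485  -0.264   0.2001] [ 0.4751 -0.2712  0.18  ] [ 0.4935 -0.2614  0.2198]
0.24 [ 0.4844 -0.2664  0.2475] [ 0.4739 -0.2814  0.2246] [ 0.4936 -0.2618  0.2599]
top handletop 47 [ 0.4843 -0.2709] [0.0169 0.0169] 71.87
top dish 320 [0.5058 0.0615] [0.1558 0.1005] 86.31
top board 878 [0.5869 0.053 ] [0.1577 0.066 ] 88.57
edge [0.07236844 0.55290068] [0.049  0.5569]
```

The scene picture shows the stand at about (265,215) with three white beads at (272,242), (284,215) and (272,224). The dish is in front at (315,262), and the squeegee stands upright in its rest at (385,140). The stand's yaw is about -4° and the rest's about -13.5°. Next I'll check the IK for both grip orientations.

```bash
cat >> h.py <<'E'
SO=np.array([.6256,.0495,0.]); SY=np.radians(-4.0)
RY=np.radians(-13.5); REST=np.array([.4843,-.2715,.012])
L=.189     # TCP above half-round centre C, along handle
TOOL={'x':np.array([[0,1,0],[1,0,0],[0,0,-1.]]),'-x':np.array([[0,-1,0],[-1,0,0],[0,0,-1.]]),
      'y':np.diag([-1,1,-1.]),'-y':np.diag([1,-1,-1.])}   # finger closing axis vs squeegee axes
G='x'
def pose(C,yaw,tilt,g=None):
    Rs=Rot.from_euler('ZY',[yaw,-tilt]).as_matrix()
    return np.array(C)+Rs[:,2]*L, Rot.from_matrix(Rs@TOOL[g or G]).as_quat()
def spose(x,y,z,deg,g=None,yaw=0):  # C in stand frame, z above board top
    C=SO+Rot.from_euler('z',SY).apply([x,y,.05+z])
    return pose(C,SY+yaw,np.radians(deg),g)
E
python3 - <<'E'
from h import *
for g in TOOL:
    print(g,"rest",[np.round(q,2).tolist() if (q:=inverse_kinematics(*pose(REST+[0,0,.012+dz],RY,0,g))) is not None else None for dz in(0,.15)])
    for x,z,d in((-.06,.06,0),(-.06,.034,0),(.042,.034,40),(.042,.013,40),(0,.013,40),(-.04,.013,40),(-.085,.013,40),(-.085,.013,20),(-.085,.013,0)):
        q=inverse_kinematics(*spose(x,.003,z,d,g)); print(x,z,d,None if q is None else np.round(q,2).tolist())
E
```

```text
x rest [[-0.64, 0.3, 1.62, -0.0, 1.22, -0.4], [-0.64, 0.2, 1.39, -0.0, 1.55, -0.4]]
-0.06 0.06 0 [-0.02, 0.25, 1.47, -0.0, 1.42, 0.05]
-0.06 0.034 0 [-0.02, 0.27, 1.51, -0.0, 1.36, 0.05]
0.042 0.034 40 [0.02, 0.05, 2.18, -0.27, 0.22, 0.34]
0.042 0.013 40 None
0 0.013 40 None
-0.04 0.013 40 None
-0.085 0.013 40 None
-0.085 0.013 20 [0.01, -0.01, 1.99, -0.04, 0.8, 0.1]
-0.085 0.013 0 [-0.02, 0.25, 1.59, -0.0, 1.3, 0.05]
-x rest [[-0.64, 0.3, 1.62, -0.0, 1.22, 2.74], [-0.64, 0.2, 1.39, -0.0, 1.55, 2.74]]
-0.06 0.06 0 None
-0.06 0.034 0 None
0.042 0.034 40 [0.02, 0.05, 2.18, -0.27, 0.22, -2.81]
0.042 0.013 40 None
0 0.013 40 None
-0.04 0.013 40 None
-0.085 0.013 40 None
-0.085 0.013 20 None
-0.085 0.013 0 None
y rest [[-0.64, 0.3, 1.62, -0.0, 1.22, -1.97], [-0.64, 0.2, 1.39, -0.0, 1.55, -1.97]]
-0.06 0.06 0 [-0.02, 0.25, 1.47, -0.0, 1.42, -1.52]
-0.06 0.034 0 [-0.02, 0.27, 1.51, -0.0, 1.36, -1.52]
0.042 0.034 40 [0.02, 0.05, 2.18, -0.27, 0.22, -1.24]
0.042 0.013 40 None
0 0.013 40 None
-0.04 0.013 40 None
-0.085 0.013 40 None
-0.085 0.013 20 [0.01, -0.01, 1.99, -0.04, 0.8, -1.47]
-0.085 0.013 0 [-0.02, 0.25, 1.59, -0.0, 1.3, -1.52]
-y rest [[-0.64, 0.3, 1.62, -0.0, 1.22, 1.17], [-0.64, 0.2, 1.39, -0.0, 1.55, 1.17]]
-0.06 0.06 0 [-0.02, 0.25, 1.47, -0.0, 1.42, 1.62]
-0.06 0.034 0 [-0.02, 0.27, 1.51, -0.0, 1.36, 1.62]
0.042 0.034 40 [0.02, 0.05, 2.18, -0.27, 0.22, 1.91]
0.042 0.013 40 None
0 0.013 40 None
-0.04 0.013 40 None
-0.085 0.013 40 None
-0.085 0.013 20 [0.01, -0.01, 1.99, -0.04, 0.8, 1.67]
-0.085 0.013 0 [-0.02, 0.25, 1.59, -0.0, 1.3, 1.62]
```

```bash
python3 - <<'E'
from h import *
for x,z in((.044,.034),(.042,.034),(.04,.013),(.03,.013),(.02,.013),(.01,.013),(0,.013),(-.02,.013),(-.04,.013),(-.06,.013),(-.085,.013),(-.1,.013)):
    for d in range(45,0,-1):
        q=inverse_kinematics(*spose(x,.003,z,d,'x'))
        if q is not None: break
    print(x,z,"max tilt",d,np.round(q,2))
    # needed tilt for 10mm clearance to glass edge (lower & upper)
    for t in range(0,60):
        a=np.radians(t); n=np.array([np.cos(a),np.sin(a)])
        if min(n@[-.012-x,e-z] for e in(.14,.148))-.009>.010: break
    print("   need",t)
E
```

```text
0.044 0.034 max tilt 40 [ 0.02  0.05  2.18 -0.27  0.22  0.33]
   need 37
0.042 0.034 max tilt 40 [ 0.02  0.05  2.18 -0.27  0.22  0.34]
   need 37
0.04 0.013 max tilt 38 [ 0.02  0.09  2.17 -0.24  0.22  0.3 ]
   need 31
0.03 0.013 max tilt 38 [ 0.02  0.07  2.19 -0.25  0.22  0.32]
   need 27
0.02 0.013 max tilt 38 [ 0.02  0.06  2.21 -0.26  0.22  0.33]
   need 23
0.01 0.013 max tilt 38 [ 0.03  0.04  2.22 -0.27  0.22  0.34]
   need 19
0 0.013 max tilt 38 [ 0.03  0.03  2.24 -0.28  0.22  0.36]
   need 14
-0.02 0.013 max tilt 38 [ 0.04 -0.    2.27 -0.31  0.22  0.38]
   need 5
-0.04 0.013 max tilt 38 [ 0.05 -0.03  2.3  -0.33  0.22  0.41]
   need 0
-0.06 0.013 max tilt 38 [ 0.06 -0.07  2.33 -0.35  0.23  0.44]
   need 0
-0.085 0.013 max tilt 38 [ 0.07 -0.11  2.37 -0.37  0.24  0.47]
   need 0
-0.1 0.013 max tilt 37 [ 0.08 -0.14  2.37 -0.32  0.29  0.42]
   need 0
```

```bash
python3 - <<'E'
from h import *
p,q=pose(REST+[0,0,.012],RY,0)
servo_line([.247,.547,.36],rate=.25)
move_ptp(p+[0,0,.13],q)
print(current_clock(),current_position())
c=capture("wrist"); cv2.imwrite("pics/w1.png",c["image"])
for n in("scene","top"):
  capture(n)
  for k in("squeegee_grip",): print(n,[(round(d["conf"],2),d["xy"]) for d in spot_in(n,k)[:2]])
servo_line(p,rate=.12)
f0=current_force(); move_gripper(.0)
print(current_clock(),current_finger_gap(),current_grip_force(),current_force()-f0,f0)
E
```

```text
5.2917 [ 0.48464076 -0.27086399  0.3430255 ]
scene [(0.95, [389.4, 139.5]), (0.57, [165.7, 366.7])]
top [(0.89, [401.6, 247.7])]
7.85 0.01769980595011247 29.995868504047394 [-1.4568762  -0.2051728   1.37951045] [-0.09324988 -0.00868552  0.03991606]
```

View pics/w1.png

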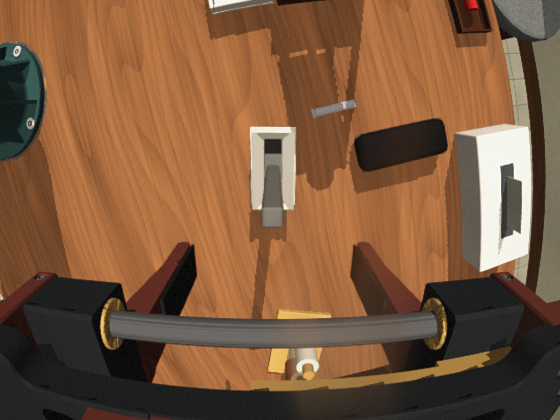

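```bash
python3 - <<'E'
from h import *
p,q=pose(REST+[0,0,.012],RY,0)
servo_line(p+[0,0,.15],rate=.15)
print(current_finger_gap(),current_force())
a,qa=spose(-.08,.003,.10,0); move_ptp(a,qa)
a,qa=spose(-.065,.003,.036,0); servo_line(a,qa,rate=.12)
print(current_clock(),current_position()-a)
c=capture("scene"); cv2.imwrite("pics/s2.png",cv2.resize(c["image"][90:300,160:440],None,fx=2.8,fy=2.8))
W=cloud(c)
for d in silhouettes("scene","squeegee")[:1]:
    P=W[d["region"]&(c["range_z"]>0)]; S=Rot.from_euler('z',-SY).apply(P-SO)
    for lo,hi in((.06,.1),(.12,.16),(.16,.2),(.2,.24),(.24,.28)):
        s=S[(S[:,2]>lo)&(S[:,2]<hi)]
        if len(s): print(lo,len(s),s.min(0).round(4),s.max(0).round(4))
for d in silhouettes("scene","bead1"):
    if d["conf"]>.3:
        s=Rot.from_euler('z',-SY).apply(W[d["region"]&(c["range_z"]>0)]-SO)
        if len(s): print(round(d["conf"],2),np.percentile(s,[4,50,96],axis=0).round(3).tolist())
E
```

```text
0.01805584838398519 [ 0.01104744 -0.33220061 -1.99824007]
10.9667 [ 0.00033099 -0.00038106  0.00042308]
0.06 72 [-0.0207 -0.0472  0.0603] [-0.0011 -0.024   0.0724]
0.66 [[-0.02, -0.044, 0.055], [-0.012, -0.033, 0.065], [-0.002, -0.024, 0.07]]
0.58 [[-0.038, 0.031, 0.061], [-0.03, 0.04, 0.066], [-0.021, 0.048, 0.069]]
0.43 [[-0.008, -0.014, 0.06], [0.001, -0.005, 0.066], [0.01, 0.005, 0.069]]
0.31 [[0.061, 0.192, 0.004], [0.073, 0.237, 0.008], [0.117, 0.246, 0.012]]
```

View pics/s2.png

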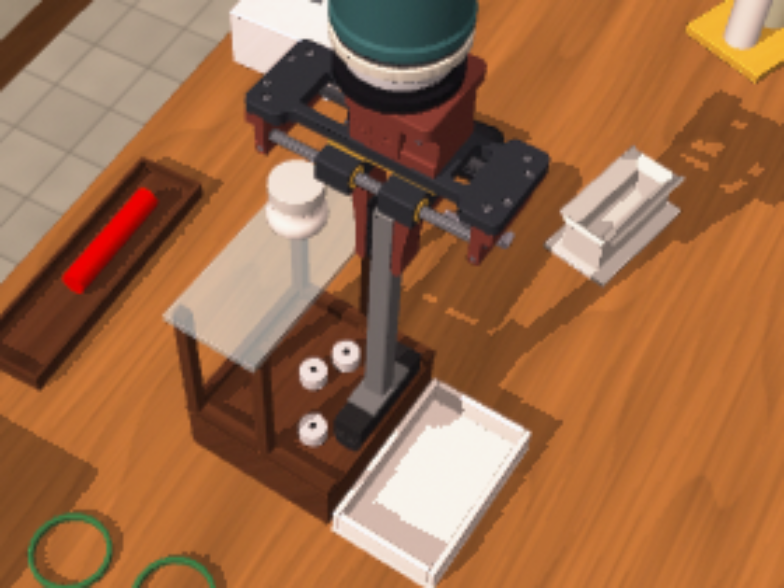

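The picture shows the squeegee upright above the front of the board, in front of the glass. The beads are at crop pixels (313,373), (346,355) and (313,430), and the rest is empty at (620,210). Now I'll reach in under the glass.

```bash
python3 - <<'E'
from h import *
for s in np.linspace(.2,1,5):
    a,qa=spose(-.065+.105*s,.003,.036-.002*s,38*s); servo_line(a,qa,rate=.08)
print(current_clock(),current_force(),current_finger_gap())
a,qa=spose(.040,.003,.020,37); servo_line(a,qa,rate=.06)
a,qa=spose(.040,.003,.009,36.5); hit=servo_line(a,qa,rate=.02,contact_N=2)
want,_=spose(.040,.003,.012,36.5)
print(hit,(current_position()-want).round(4),current_force(),current_clock())
c=capture("scene"); cv2.imwrite("pics/s3.png",cv2.resize(c["image"][90:300,160:440],None,fx=2.8,fy=2.8))
E
```

```text
12.7333 [-0.30992624 -0.27905844 -0.29108552] 0.017962547980880192
True [-0.0002  0.     -0.0003] [ 0.59177644 -0.34104048  0.44768135] 13.5083
```

View pics/s3.png

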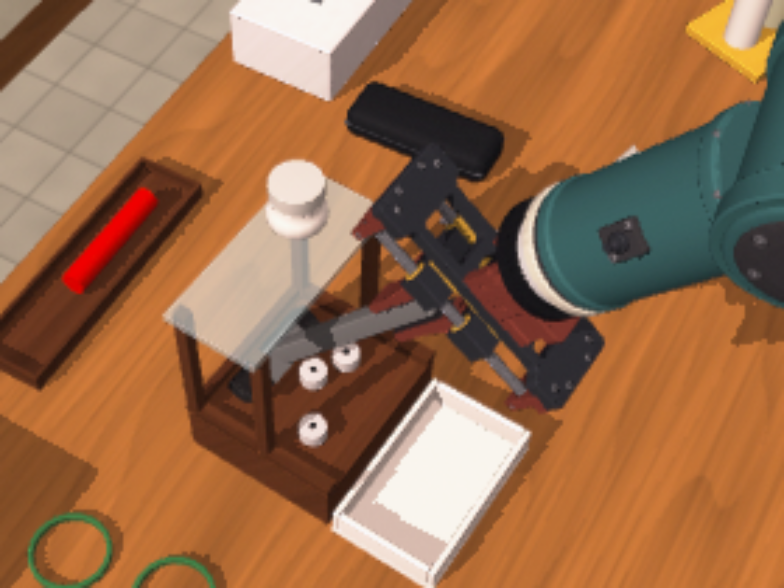

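The blade is down on the board behind all three beads, at crop pixel (250,385), and the handle clears the front of the glass. Now the sweep.

```bash
python3 - <<'E'
from h import *
for s in np.linspace(0,1,9):
    a,qa=spose(.040-.132*s,.003,.0127,36.5-24.5*s); servo_line(a,qa,rate=.03)
print(current_clock(),current_force(),current_finger_gap())
a,qa=spose(-.092,.003,.05,12); servo_line(a,qa,rate=.1)
for n in("scene","top"):
    c=capture(n); W=cloud(c); cv2.imwrite(f"pics/{n}4.png",cv2.resize(c["image"][90:300,160:440],None,fx=2.8,fy=2.8))
    for d in silhouettes(n,"bead1"):
        P=W[d["region"]&(c["range_z"]>0)]
        if d["conf"]>.3 and len(P): print(n,round(d["conf"],2),Rot.from_euler('z',-SY).apply(np.median(P,0)-SO).round(3))
E
```

```text
17.2583 [ 1.47006733 -0.62319554 -1.38402114] 0.017919458962027377
scene 0.52 [-0.104  0.04   0.022]
```

View pics/scene4.png

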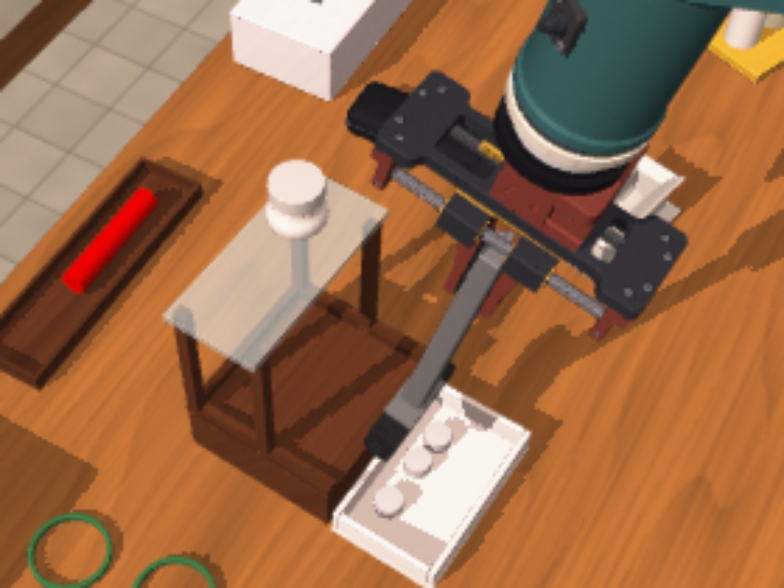

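The picture shows all three beads lying flat in the dish, at (438,436), (418,462) and (388,500), with the dish unmoved. Next the squeegee goes back above its rest, where I'll check its pose.

```bash
python3 - <<'E'
from h import *
a,qa=spose(-.10,.003,.12,0); servo_line(a,qa,rate=.15)
p,q=pose(REST+[0,0,.012],RY,0)
move_ptp(p+[0,0,.12],q); servo_line(p+[0,0,.055],rate=.12)
print(current_clock(),(current_position()-p).round(4))
for n in("scene","top"):
    c=capture(n); W=cloud(c)
    if n=="scene": cv2.imwrite("pics/s5.png",cv2.resize(c["image"][70:250,300:540],None,fx=3.3,fy=3.3))
    S=Rot.from_euler('z',-RY).apply(W.reshape(-1,3)-REST); 
    for lo,hi in((.055,.075),(.09,.12),(.14,.17),(.18,.21),(.21,.225)):
        s=S[(S[:,2]>lo)&(S[:,2]<hi)&(abs(S[:,0])<.03)&(abs(S[:,1])<.06)]
        if len(s): print(n,lo,len(s),np.percentile(s,3,axis=0).round(4)[:2],np.percentile(s,97,axis=0).round(4)[:2])
    s=S[(S[:,2]>.035)&(S[:,2]<.046)&(abs(S[:,0])<.045)&(abs(S[:,1])<.08)]
    print("rest rim",s.min(0).round(4),s.max(0).round(4))
E
```

```text
20.625 [0.0006 0.0001 0.0556]
scene 0.055 64 [-0.0104 -0.0341] [0.0118 0.0436]
scene 0.09 245 [-0.0101 -0.0399] [0.0134 0.0418]
scene 0.14 84 [-0.0074 -0.0061] [0.0097 0.0092]
scene 0.18 92 [-0.0077 -0.0064] [0.0086 0.0095]
scene 0.21 48 [-0.0073 -0.0067] [0.0085 0.0091]
rest rim [-0.0298 -0.0591  0.035 ] [0.0321 0.0575 0.0457]
top 0.055 12 [-0.0104 -0.0029] [0.0099 0.0439]
top 0.09 99 [-0.0099 -0.0205] [0.0134 0.0411]
top 0.14 18 [-0.0075  0.001 ] [0.0088 0.0089]
top 0.18 21 [-0.0076  0.0046] [0.0076 0.0088]
top 0.21 10 [-0.0067  0.0057] [0.0076 0.0095]
rest rim [-0.0302 -0.0507  0.0351] [0.03   0.0583 0.0456]
```

View pics/s5.png

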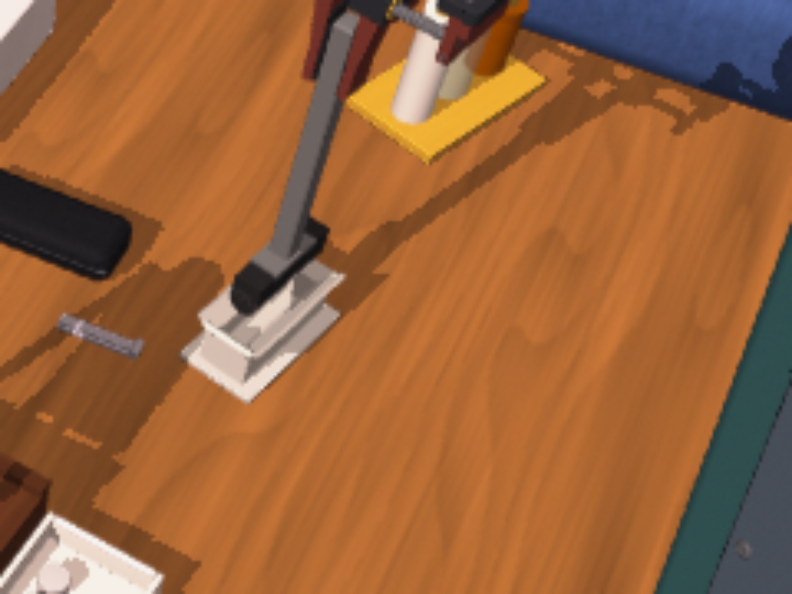

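The squeegee hangs upright and centred over the rest, at (275,280). Lowering it now.

```bash
python3 - <<'E'
from h import *
p,q=pose(REST+[0,0,.012],RY,0)
hit=servo_line(p+[0,0,-.001],q,rate=.04,contact_N=8)
d=current_position()-p
print(hit,d.round(4),current_force(),current_clock())
E
```

```text
True [-0.0003  0.0001  0.    ] [-0.98473937  0.04362299  5.02009623] 22.0167
```

Seated at the original grasp height. I'll release it, back off, and check.

```bash
python3 - <<'E'
from h import *
p,q=pose(REST+[0,0,.012],RY,0)
move_gripper(.06); servo_line(p+[0,0,.14],q,rate=.12); sleep(.5)
print(current_clock())
for n in("scene","top"):
    c=capture(n); W=cloud(c)
    if n=="scene": cv2.imwrite("pics/s6.png",c["image"])
    S=Rot.from_euler('z',-RY).apply(W.reshape(-1,3)-REST)
    for lo,hi in((.06,.1),(.2,.24),(.243,.256)):
        s=S[(S[:,2]>lo)&(S[:,2]<hi)&(abs(S[:,0])<.02)&(abs(S[:,1])<.02)]
        if len(s): print(n,lo,len(s),s.mean(0).round(4),np.percentile(s,98,axis=0).round(4))
    X,Y,Z=W[...,0],W[...,1],W[...,2]
    m=(Z>.025)&(Z<.04)&(X>.44)&(X<.555)&(Y>-.05)&(Y<.17); print("dish",cv2.minAreaRect(W[m][:,:2].astype(np.float32)))
E
```

```text
24.65
scene 0.06 95 [-0.0019  0.0043  0.0799] [0.0088 0.0083 0.0985]
scene 0.2 134 [-0.0021  0.0047  0.2196] [0.0083 0.009  0.2384]
scene 0.243 67 [-0.0005  0.001   0.2499] [0.0092 0.009  0.2543]
dish ((0.5068774819374084, 0.05935154855251312), (0.15807417035102844, 0.10234611481428146), 86.08247375488281)
top 0.06 19 [-0.0016  0.0076  0.0796] [0.0068 0.0089 0.0959]
top 0.2 33 [-0.      0.0078  0.2209] [0.0078 0.0092 0.2398]
top 0.243 54 [-0.0006  0.0008  0.2484] [0.0081 0.0087 0.2528]
dish ((0.5058157444000244, 0.06142465025186539), (0.15584787726402283, 0.1005200743675232), 86.24302673339844)
```

View pics/s6.png

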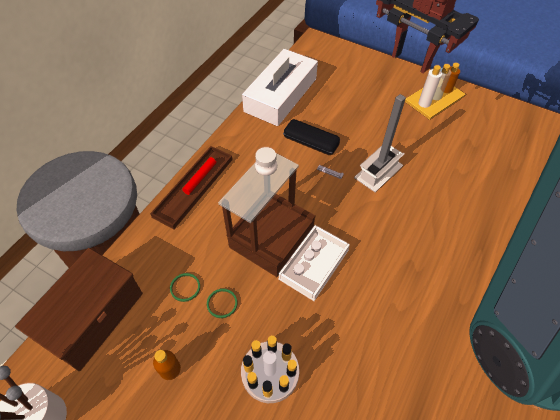

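The picture shows the squeegee upright in its rest at (385,140), top at the same height as at the start. The beads are in the dish at (308,255), and everything else is where it was.

```bash
python3 -c "
from bench import *
print(close_job())"
```

```text
the job is handed in; nothing more can be done
None
```

I swept all three beads into the dish and stood the squeegee back upright in its rest; the dish had not moved, the final picture shows nothing else disturbed, and I handed the job in at about 25 s (no verdict was returned).

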